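# Start the second hand nut on the sketchbook press

### The job

One hand nut of the wooden sketchbook press is off: pick up the loose hexagonal nut from the table and set it on the bare screw. Keeping it level and resting on the screw, turn it backward (anticlockwise from above) until you feel it drop off the end of the thread, then turn it forward (clockwise) one full turn so that it has caught, letting go to take a new grip as often as you need. Finish while still holding the nut in the gripper at that one turn, not letting go, and leave the other things on the table alone.

Things in the scene. Friction and masses are not known exactly. Their poses are not given: they have to be found in the camera images.
- nut: the loose hand nut: plain beech hexagon, 52 mm across flats, 60 mm across corners, 32 mm high, about 45 g, lying flat, right way up, on the table at the start. Origin: centre of its underside; z along the bore, up; flats face its x axis and every 60 degrees from it. Bore 31.6 mm, inner thread teeth leave 24 mm open. Right-hand thread, one start, pitch 7 mm (clockwise from above goes down).
- nut_thread (a point): where the nut's inner thread begins: on the nut's +x side, 13.5 mm from its axis, 3 mm above its underside; not visible from outside. Carried over from its start without being turned, the nut comes down on the screw 0.9 to 2.8 rad short of the drop. It turns freely and, let go, stays as it is on the thread (a little tilted perhaps before the drop). Once caught it has up to 1.8 mm of lift play.
- press: the book press, fixed to the table: two beech boards 140 x 235 mm with a small book block between them, upper board's top 66 mm above the table, and two upright wooden screws 90 mm either side of its centre along its y axis. The screw on its +y side is bare and is the one to use; the one on its -y side already carries its nut (do not use it). Origin: centre of the underside on the table, z up.
- screw_tip (a point): top centre of the bare screw, 128 mm above the table. The screw has a plain round nose: 14 mm across at the tip, widening to 22 mm 6 mm below it, then straight 22 mm to the thread, which begins 20 mm below the tip; the thread is 30 mm across, pitch 7 mm. The axis is vertical.
- thread_end (a point): where the bare screw's thread runs out at its top: upper face of the ridge, 13.5 mm from the axis towards the press's -x, 108 mm above the table. A nut set on the screw rests on this ridge. Turned backward it climbs 7 mm per turn until nut_thread passes thread_end, and there drops 7 mm: its underside goes from 105 to 98 mm above the table. Forward from there it is caught: 91 mm after one turn.
- brush_pot: white ceramic pot of brushes, 76 mm wide, 90 mm high (brushes to about 200 mm); leave alone. Origin: centre of its underside.
- glue_jar: white plastic glue jar with a closed lid, 64 mm wide, 75 mm high; leave alone. Origin: centre of its underside.
- tape_roll: roll of paper tape lying flat, 90 mm wide, 24 mm high; leave alone. Origin: centre of its underside.
Mind the look-alikes: they are no part of the job. Several things look just like the nut: the one meant starts farthest to the robot's left.

How it is judged:
By the outcome, as a careful person would: the job done as asked, in the order asked, and still so for the second after the job is handed in, while the arm keeps its last pose, push and grip.
It also fails if it takes over 72 s, if anything falls off the work surface, if the arm or the gripper's body presses on something with over 40 N, if the wrist force passes 120 N, or if a joint passes its speed limit or range.

### The arm

A 6-joint arm with a two-finger parallel gripper is mounted at the origin on the work surface. World frame = base frame: x ahead of the robot, y to its left, z up, the work surface at z = 0. Lengths are in m, angles in rad, forces in N, time in s.
With the tool pointing down it reaches from about 0.4 to 0.825 m from the base axis. Payload 7 kg.
Tool frame: the origin (TCP) lies midway between the tips of the shut fingers; the grasp point (between the pads) lies 19 mm behind it; z points along the fingers, y is the line along which they close (so a half turn about z gives the same grasp; the last joint's range is limited). The gripper opens to 88 mm and grips with 3 to 60 N. Pads are 19 mm wide; open, the fingers measure 130 mm over their backs; the gripper's body (78 mm by 193 mm) begins 47 mm behind the grasp point.
Start: joints at [1.437, 0.359, 0.012, 0, -1.224, -0.288], TCP at [0.276, 0.616, 0.227] pointing down, gripper open.
Joint ranges: [-3.07, 3.07], [-1.43, 2.12], [-1.02, 1.25], [-3.03, 1.67], [-3.05, -0], [-3.03, 3.03]. Speed limits (rad/s): [2.39, 2.39, 3.01, 3.14, 3.14, 3.14].

### API

Orientations are given as [roll, pitch, yaw] about the fixed x, y, z axes, in that order (R = Rz(yaw) Ry(pitch) Rx(roll)).
In Python, from station import arm gives the robot as it stands.
- The arm moves only by the tool servo_tool, never from a script. Its argument "deltas" is a list of rows, each a list of 7 numbers: the closure, from -1 (fully open) to 1 (shut), then the shift along the tool's x, y, z in mm, then the turn, a rotation vector about the tool's x, y, z in degrees. In form: [[gripper, x, y, z, ax, ay, az], ...]. A call has 1 to 20 rows; each row shifts and turns the commanded pose from where the row before left it, along the tool's axes as they then stand; what a row does not reach is not made up. A row lasts 1/12 s, in which the tool goes at most 41.7 mm and 7.16 degrees, less where a joint would pass 70% of its speed; a pose out of reach is approached as far as the arm can. A call is refused whole if a number of a shift passes 41.7 or a number of a turn 7.16, either way. A call with a gripper value outside its range is refused whole. The fingers move at their own pace and stop on an object; "squeeze" is the grip in N (left out, the last holds). Time passes only in rows, so rows that do not move let the fingers close. It gives the time, the measured TCP pose, the force, the opening and the grip force at its end, in the units of the state.
- arm.get_state(): the state, without advancing time (a new reading comes with each control period).
- arm.grab_frame(name): name is "side" or "top" or "wrist"; returns a dict with "color" (480x640x3 uint8, red, green, blue), "K" (3x3 intrinsics, pixels), "position" and "orientation" of the camera in the world. Camera axes: x right, y down, z forward; pixel columns grow to the right and rows downward; lengths in m; the calibration is good to about 2 mm. A picture is of the moment at which its call begins. There is no depth.
- arm.job_done(): hands the job in; it is judged then, once.
Trained networks look in a picture, given as the dict that the camera call returned (one of the last four; its "shot" number tells which), for a name from the list of things; names that differ only in an ending like _2 or _b are one class to them, and where a whole thing is asked for, a point or a joint stands for the part that bears it (a point fixed in the world has none). Each returns a list of dicts, best first, with "conf" (0 to 1); they miss things now and then, are a little off and sometimes report something else, mostly with a low value. They report only what shows in the picture. A call takes as long as a camera call. They do not tell look-alikes from the thing itself.
- arm.recognise(query, picture): "at" ([x, y, z] in m, in the coordinates of the camera as it stood for that picture, good to about 4 mm: the middle of the surface that is visible of it).
The state is a dict: "t": time; "q": joint angles; "qd": joint speeds; "joint_efforts": joint torques, N m; "eef_pos": TCP position; "ee_rot": TCP orientation; "force": force on the tool from outside, world axes, zero at the start; "moment": the same for the moment, N m; "width": finger opening in m; "gripper_force": force on a finger pad.
Only numpy, scipy, OpenCV 4.12 (cv2) and the standard library are available. Lean on these libraries where they do the work, as an engineer would, in place of code of your own. Each camera call takes 0.05 s, during which the arm holds its last target. There are 200 camera calls.

## Working session

There is one attempt and no reset: what is moved stays moved. The work goes in short steps, Python scripts to look and compute and a tool call to move; the robot and the scene stay as the last step left them, time stands still between calls to the robot, and variables do not carry over. Pictures are saved under pics/ and viewed, at most 10 in all, crops included, and the job is handed in when it is done.

Besides the shell and the picture viewer there is one more tool, called after ">>>" as name(argument=value, ...), one argument or row to a line, values as JSON. servo_tool: Moves the arm, as the interface text tells. Its arguments: {"type":"object","properties":{"deltas":{"type":"array","items":{"type":"array","items":{"type":"number"}}},"squeeze":{"type":"number"}},"required":["deltas"]}

```bash
mkdir -p pics; cat > h.py <<'E'
import numpy as np, cv2
from station import arm
from scipy.spatial.transform import Rotation as R
def cam(f):
    o=np.array(f["orientation"])
    Rm=o if o.shape==(3,3) else (R.from_euler('xyz',o).as_matrix() if o.size==3 else R.from_quat(o).as_matrix())
    return Rm,np.array(f["position"])
def rec(q,f):
    Rm,p=cam(f)
    return [(round(d["conf"],2),np.round(Rm@np.array(d["at"])+p,4)) for d in arm.recognise(q,f)]
def pix2plane(f,u,v,z):
    Rm,p=cam(f); d=Rm@np.linalg.inv(np.array(f["K"]))@np.array([u,v,1.]); return p+d*(z-p[2])/d[2]
def proj(f,P):
    Rm,p=cam(f); c=np.array(f["K"])@(Rm.T@(np.array(P)-p)); return c[:2]/c[2]
def save(f,n): cv2.imwrite("pics/"+n,cv2.cvtColor(f["color"],cv2.COLOR_RGB2BGR))
def st():
    s=arm.get_state(); return {k:np.round(s[k],4).tolist() for k in("t","q","eef_pos","ee_rot","force","moment","width","gripper_force")}
E
python3 - <<'E'
from h import *
print(st())
for n in("top","side"):
    f=arm.grab_frame(n); save(f,n+"0.png"); print(n,f["orientation"],f["position"],np.array(f["K"]).tolist())
    for q in("nut","press","screw_tip","brush_pot","glue_jar","tape_roll"): print(q,rec(q,f))
E
```

```text
{'t': 0.0, 'q': [1.4371, 0.3594, 0.0111, -0.0004, -1.2241, -0.2881], 'eef_pos': [0.2762, 0.6154, 0.2256], 'ee_rot': [3.1399, -0.0002, -0.4219], 'force': [0.1052, -1.1921, 0.5535], 'moment': [0.0315, -0.0245, 0.0197], 'width': 0.0875, 'gripper_force': 0.0}
top [-3.06022249 -0.01517225 -1.57741558] [0.47645954 0.02711393 1.27783668] [[571.0393807332221, 0.0, 317.6165722560891], [0.0, 571.0393807332221, 243.1465398132514], [0.0, 0.0, 1.0]]
nut [(0.95, array([0.501 , 0.0878, 0.0323])), (0.87, array([0.4084, 0.0768, 0.0355])), (0.84, array([0.5008, 0.1956, 0.0287])), (0.58, array([0.5976, 0.0485, 0.0322]))]
press [(0.57, array([ 0.5483, -0.1379,  0.0685]))]
screw_tip [(0.94, array([ 0.5446, -0.1375,  0.0693]))]
brush_pot [(0.96, array([0.6258, 0.4208, 0.0708])), (0.2, array([ 0.5463, -0.1354,  0.0688]))]
glue_jar [(0.73, array([ 0.4226, -0.3112,  0.0727]))]
tape_roll [(0.56, array([ 0.6601, -0.4088,  0.0226]))]
side [-2.06990897  0.01457999 -0.31229868] [ 0.28175592 -0.93842824  0.64988174] [[541.8639718066925, 0.0, 316.6678843632489], [0.0, 541.8639718066925, 237.16273493643692], [0.0, 0.0, 1.0]]
nut [(0.88, array([0.4959, 0.1781, 0.0233])), (0.68, array([0.4038, 0.0579, 0.0273])), (0.58, array([0.6086, 0.0536, 0.0295])), (0.57, array([0.4973, 0.0799, 0.0232]))]
press [(0.95, array([ 0.5337, -0.21  ,  0.0639]))]
screw_tip [(0.75, array([ 0.5339, -0.2037,  0.0648]))]
brush_pot [(0.57, array([0.6221, 0.3942, 0.0753]))]
glue_jar [(0.9, array([ 0.4074, -0.3413,  0.0512]))]
tape_roll [(0.8, array([ 0.6574, -0.416 ,  0.0184]))]
```

View pics/top0.png

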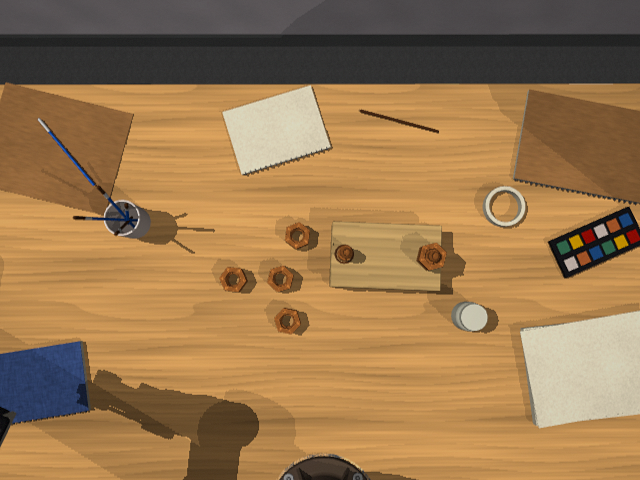

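View pics/side0.png

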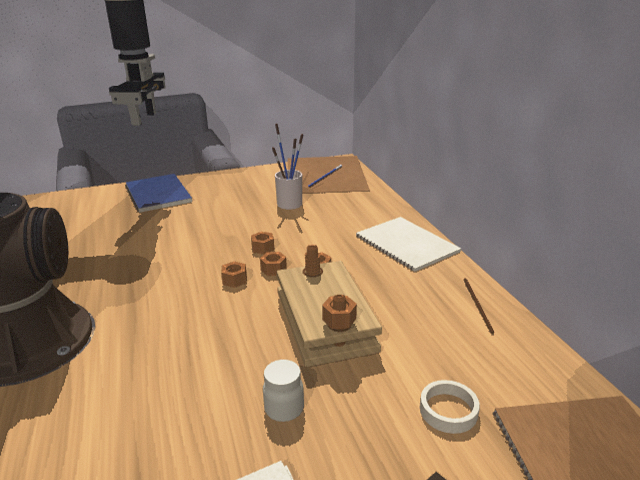

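The top view shows the target nut at about (234,280), look-alikes at (281,279), (299,236) and (288,321), and the bare screw at (344,254). The side view shows the bare screw tip at about (312,248). I'll zoom in on both for exact pixels.

```bash
python3 - <<'E'
import cv2,numpy as np
a=cv2.imread("pics/top0.png"); b=cv2.imread("pics/side0.png")
f=lambda i,x,y,s:cv2.resize(i[y:y+s,x:x+s],(400,400),interpolation=cv2.INTER_CUBIC)
top=np.hstack([f(a,214,260,40),f(a,324,234,40)])
cv2.imwrite("pics/z0.png",np.vstack([top,np.hstack([f(b,290,235,50),f(a,412,237,40)])])[:,:])
i=cv2.imread("pics/z0.png"); cv2.imwrite("pics/z0.png",cv2.resize(i,(600,600)))
E
```

```text
(no output)
```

View pics/z0.png

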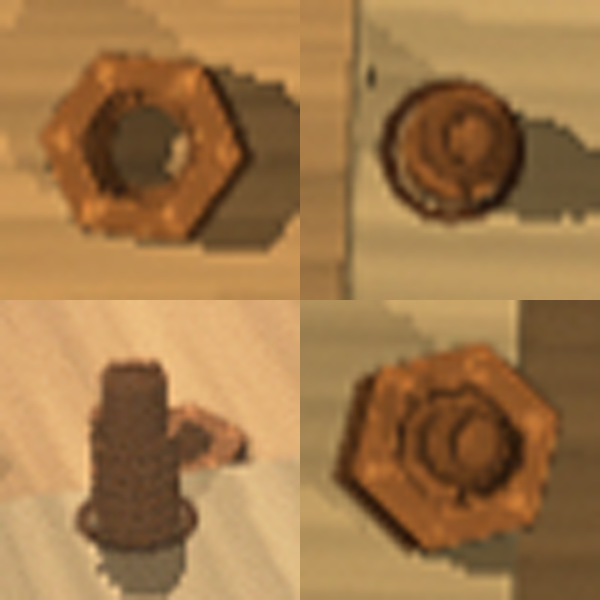

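```bash
python3 - <<'E'
from h import *
f=arm.grab_frame("top"); g=arm.grab_frame("side")
c=[(43,137),(100,52),(205,65),(240,155),(190,235),(85,225)]
P=np.array([pix2plane(f,214+x/7.5-.5,260+y/7.5-.5,.032) for x,y in c]);m=P.mean(0)
print("nut",m,np.degrees(np.arctan2(*(P-m)[:,1::-1].T))%60, np.linalg.norm(P-m,axis=1))
print("tip top",pix2plane(f,345.9,250.8,.128)," side",pix2plane(g,312,246,.128))
print("rim",pix2plane(f,324+152/7.5-.5,234+150/7.5-.5,.066))
print("side nut?", proj(g,m))
E
```

```text
nut [0.50120068 0.19265632 0.032     ] [25.25092255 25.48415741 22.59152987 23.55171117 27.24166918 23.83829441] [0.02926608 0.02985459 0.02894755 0.02799785 0.029416   0.02857356]
tip top [ 0.55430517 -0.04798389  0.128     ]  side [ 0.54898346 -0.05628661  0.128     ]
rim [ 0.55277049 -0.04742875  0.066     ]
side nut? [262.65878453 235.80813722]
```

>>> servo_tool(
  deltas=[
    [-1,12,9,0,0,0,0],
    [-1,24,18.5,0,0,0,0],
    [-1,24,18.5,0,0,0,0],
    [-1,24,18.5,0,0,0,0],
    [-1,24,18.5,0,0,0,0],
    [-1,24,18.5,0,0,0,0],
    [-1,24,18.5,0,0,0,0],
    [-1,24,18.5,0,0,0,0],
    [-1,24,18.5,0,0,0,0],
    [-1,24,18.5,0,0,0,0],
    [-1,24,18.5,0,0,0,0],
    [-1,24,18.5,0,0,0,0],
    [-1,24,18.5,0,0,0,0],
    [-1,24,18.5,0,0,0,0],
    [-1,24,18.5,0,0,0,0],
    [-1,24,18.5,0,0,0,0],
    [-1,5,6.5,0,0,0,0],
  ],
)

```text
t: 2.22
eef_pos: [0.5014, 0.1908, 0.2267]
ee_rot: [3.141, -0.0, -0.424]
force: [0.1, 0.3, -0.1]
width: 0.0878
gripper_force: 0.0
```

>>> servo_tool(
  deltas=[
    [-1,0,0,0,0,0,7.1],
    [-1,0,0,0,0,0,7.1],
    [-1,0,0,0,0,0,7.1],
    [-1,0,0,0,0,0,7.1],
    [-1,0,0,0,0,0,7.1],
    [-1,0,0,0,0,0,7.1],
    [-1,0,0,0,0,0,7.1],
    [-1,0,0,0,0,0,7.1],
    [-1,0,0,0,0,0,7.1],
    [-1,0,0,0,0,0,7.1],
    [-1,0,0,0,0,0,0],
    [-1,0,0,0,0,0,0],
  ],
)

```text
t: 3.22
eef_pos: [0.5002, 0.1939, 0.2267]
ee_rot: [-3.141, 0.0, -1.657]
force: [-0.3, -0.4, 0.8]
width: 0.0874
gripper_force: 0.0
```

```bash
python3 - <<'E'
from h import *
print(st())
f=arm.grab_frame("wrist"); save(f,"w1.png"); print(f["orientation"],f["position"]); print(rec("nut",f))
print(proj(f,[.501,.1935,.032]))
E
```

```text
{'t': 3.2167, 'q': [0.7354, 0.1305, -0.2931, -0.0, -1.1469, -0.8218], 'eef_pos': [0.5002, 0.1939, 0.2267], 'ee_rot': [-3.1415, 0.0001, -1.6571], 'force': [-0.3133, -0.4458, 0.7574], 'moment': [0.1396, -0.0764, -0.0188], 'width': 0.0874, 'gripper_force': 0.0}
[2.82952499e+00 1.60686136e-03 3.05598821e+00] [0.49245734 0.11047788 0.38497303]
[(0.97, array([0.4107, 0.0726, 0.0298])), (0.96, array([0.597 , 0.0487, 0.0348])), (0.86, array([0.4985, 0.0884, 0.0354])), (0.82, array([0.5024, 0.1872, 0.0268]))]
[317.94238522 213.46574274]
```

View pics/w1.png

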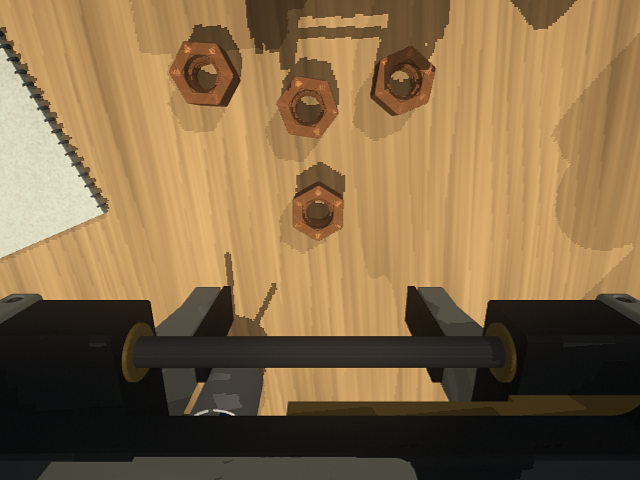

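```bash
python3 - <<'E'
from h import *
f=arm.grab_frame("wrist"); im=cv2.cvtColor(f["color"],cv2.COLOR_RGB2BGR)
x,y,w=270,165,96
z=cv2.resize(im[y:y+w,x:x+w],(600,600),interpolation=cv2.INTER_CUBIC);s=600/w
for h,c in((.032,(0,255,0)),(0,(255,0,0))):
  pts=[]
  for k in range(6):
    a=-1.657+k*np.pi/3
    p=proj(f,[.501+.03*np.cos(a),.1935+.03*np.sin(a),h]); pts.append(((p-[x,y])+.5)*s)
  cv2.polylines(z,[np.int32(pts)],True,c,1)
cv2.imwrite("pics/z1.png",z)
E
```

```text
(no output)
```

View pics/z1.png

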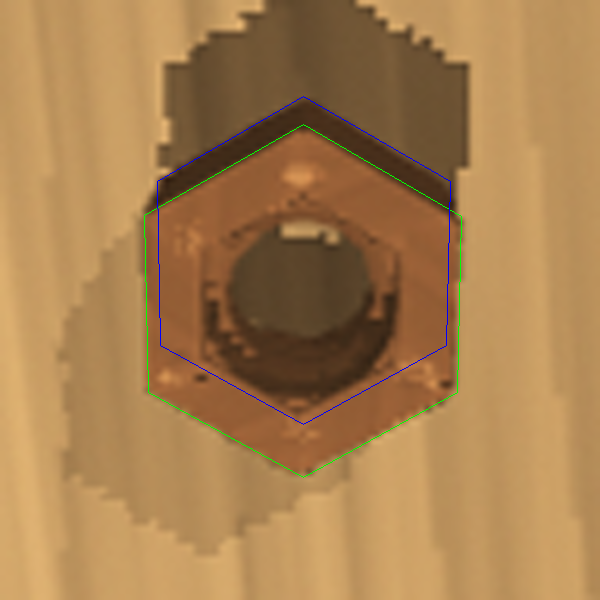

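>>> servo_tool(
  deltas=[
    [-1,0.4,-0.8,15,0,0,0],
    [-1,0,0,25,0,0,0],
    [-1,0,0,25,0,0,0],
    [-1,0,0,25,0,0,0],
    [-1,0,0,25,0,0,0],
    [-1,0,0,25,0,0,0],
    [-1,0,0,25,0,0,0],
    [-1,0,0,20,0,0,0],
    [-1,0,0,15,0,0,0],
    [-1,0,0,12,0,0,0],
    [-1,0,0,9.7,0,0,0],
    [-1,0,0,0,0,0,0],
    [-1,0,0,0,0,0,0],
    [1,0,0,0,0,0,0],
    [1,0,0,0,0,0,0],
    [1,0,0,0,0,0,0],
    [1,0,0,0,0,0,0],
    [1,0,0,0,0,0,0],
    [1,0,0,0,0,0,0],
    [1,0,0,0,0,0,0],
  ],
  squeeze=25,
)

```text
t: 5.03
eef_pos: [0.5012, 0.1938, 0.0051]
ee_rot: [-3.141, 0.0, -1.661]
force: [-1.4, 0.4, 2.2]
width: 0.0518
gripper_force: 24.9
```

>>> servo_tool(
  deltas=[
    [1,0,0,0,0,0,0],
    [1,0,0,0,0,0,0],
    [1,0,0,0,0,0,0],
    [1,0,0,0,0,0,0],
  ],
)

```text
t: 5.37
eef_pos: [0.5012, 0.1938, 0.0051]
ee_rot: [-3.141, 0.0, -1.661]
force: [0.3, 0.2, 5.3]
width: 0.0516
gripper_force: 24.9
```

>>> servo_tool(
  deltas=[
    [1,0,0,-10,0,0,0],
    [1,0,0,-20,0,0,0],
    [1,0,0,-25,0,0,0],
    [1,0,0,-25,0,0,0],
    [1,0,0,-25,0,0,0],
    [1,0,0,-25,0,0,0],
    [1,0,0,-25,0,0,0],
    [1,0,0,-25,0,0,0],
    [1,15,-8,0,0,0,0],
    [1,20,-10,0,0,0,0],
    [1,25,-12,0,0,0,0],
    [1,25,-12,0,0,0,0],
    [1,25,-12,0,0,0,0],
    [1,15,-6.8,0,0,0,0],
    [1,14,-4,0,0,0,0],
    [1,0,0,0,0,0,0],
    [1,0,0,0,0,0,0],
    [1,0,0,0,0,0,0],
  ],
)

```text
t: 6.87
eef_pos: [0.5529, 0.0496, 0.185]
ee_rot: [3.142, 0.0, -1.661]
force: [1.0, 0.2, -0.2]
width: 0.0517
gripper_force: 24.9
```

```bash
python3 - <<'E'
from h import *
print(st())
f=arm.grab_frame("wrist"); save(f,"w2.png"); print(f["orientation"],f["position"])
im=cv2.cvtColor(f["color"],cv2.COLOR_RGB2BGR)
cx=None
for X,Y in((.552,-.049),):
  for z,r in((.128,.007),(.122,.011),(.108,.011)):
    t=np.linspace(0,2*np.pi,60); p=np.array([proj(f,[X+r*np.cos(a),Y+r*np.sin(a),z]) for a in t])
    if cx is None: cx=p.mean(0).astype(int)
    q=(p-(cx-45)+.5)*(400/90); 
    if z==.128: Z=cv2.resize(im[cx[1]-45:cx[1]+45,cx[0]-45:cx[0]+45],(400,400),interpolation=cv2.INTER_CUBIC); Z0=Z.copy()
    cv2.polylines(Z,[np.int32(q)],True,(0,255,0),1)
print(cx); 
cv2.imwrite("pics/z2.png",np.hstack([Z0,Z]))
E
```

```text
{'t': 6.8667, 'q': [0.4422, 0.1943, -0.3148, -0.0002, -1.0616, -0.5326], 'eef_pos': [0.5529, 0.0496, 0.185], 'ee_rot': [3.1415, 0.0002, -1.6613], 'force': [0.9965, 0.2406, -0.1975], 'moment': [0.1856, -0.1148, -0.0521], 'width': 0.0517, 'gripper_force': 24.9213}
[2.82952474e+00 1.44157640e-03 3.05178691e+00] [ 0.54488221 -0.03379472  0.34334922]
[304 102]
```

View pics/z2.png

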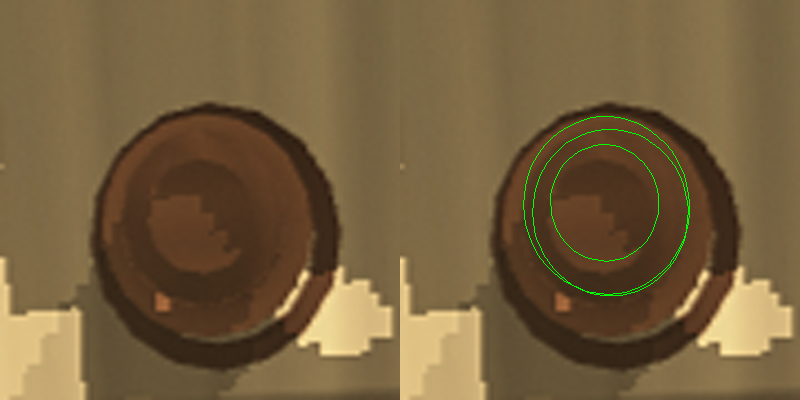

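>>> servo_tool(
  deltas=[
    [1,10,-0.9,0,0,0,0],
    [1,20,-1.8,0,0,0,0],
    [1,20,-1.8,0,0,0,0],
    [1,20,-1.8,0,0,0,0],
    [1,15,-1.4,0,0,0,0],
    [1,8,-0.8,0,0,0,0],
    [1,3.2,-0.3,0,0,0,0],
    [1,0,0,10,0,0,0],
    [1,0,0,15,0,0,0],
    [1,0,0,12,0,0,0],
    [1,0,0,5,0,0,0],
    [1,0,0,3,0,0,0],
    [1,0,0,3,0,0,0],
    [1,0,0,3,0,0,0],
    [1,0,0,3,0,0,0],
    [1,0,0,3,0,0,0],
    [1,0,0,3,0,0,0],
    [1,0,0,0,0,0,0],
    [1,0,0,0,0,0,0],
  ],
)

```text
t: 8.5
eef_pos: [0.5532, -0.0473, 0.1248]
ee_rot: [3.141, -0.0, -1.661]
force: [-0.5, 0.7, 0.4]
width: 0.0518
gripper_force: 24.9
```

```bash
python3 -c "
from h import *
print(st())"
```

```text
{'t': 8.5, 'q': [0.2675, 0.2527, -0.3916, -0.0, -0.9267, -0.3578], 'eef_pos': [0.5532, -0.0473, 0.1248], 'ee_rot': [3.1414, -0.0001, -1.6611], 'force': [-0.4875, 0.6945, 0.4394], 'moment': [0.0842, -0.0969, -0.0052], 'width': 0.0518, 'gripper_force': 24.9214}
```

>>> servo_tool(
  deltas=[
    [1,0,0,3,0,0,0],
    [1,0,0,3,0,0,0],
    [1,0,0,3,0,0,0],
    [1,0,0,3,0,0,0],
    [1,0,0,1,0,0,0],
    [1,0,0,0,0,0,0],
    [1,0,0,0,0,0,0],
  ],
)

```text
t: 9.08
eef_pos: [0.5532, -0.0472, 0.1118]
ee_rot: [3.141, -0.0, -1.661]
force: [-0.1, 0.1, -0.9]
width: 0.052
gripper_force: 24.9
```

>>> servo_tool(
  deltas=[
    [1,0,0,1,0,0,0],
    [1,0,0,1,0,0,0],
    [1,0,0,0,0,0,0],
    [1,0,0,0,0,0,0],
  ],
)

```text
t: 9.42
eef_pos: [0.5532, -0.0472, 0.1098]
ee_rot: [3.142, -0.0, -1.661]
force: [0.8, -0.6, -0.4]
width: 0.0521
gripper_force: 24.9
```

>>> servo_tool(
  deltas=[
    [1,0,0,1,0,0,0],
    [1,0,0,0,0,0,0],
    [1,0,0,0,0,0,0],
  ],
)

```text
t: 9.67
eef_pos: [0.5532, -0.0472, 0.1088]
ee_rot: [3.141, -0.0, -1.661]
force: [-0.3, -0.3, -1.2]
width: 0.052
gripper_force: 24.9
```

>>> servo_tool(
  deltas=[
    [1,0,0,1,0,0,0],
    [1,0,0,0,0,0,0],
    [1,0,0,0,0,0,0],
  ],
)

```text
t: 9.92
eef_pos: [0.5532, -0.0472, 0.1078]
ee_rot: [3.142, -0.0, -1.661]
force: [-0.4, 0.6, -0.9]
width: 0.0517
gripper_force: 24.9
```

>>> servo_tool(
  deltas=[
    [1,0,0,0.7,0,0,0],
    [1,0,0,0,0,0,0],
    [1,0,0,0,0,0,0],
  ],
)

```text
t: 10.17
eef_pos: [0.5533, -0.0472, 0.1076]
ee_rot: [-3.141, -0.0, -1.661]
force: [-3.3, 0.9, 3.8]
width: 0.0519
gripper_force: 24.9
```

>>> servo_tool(
  deltas=[
    [1,0,0,0.5,0,0,0],
    [1,0,0,0,0,0,0],
    [1,0,0,0,0,0,0],
  ],
)

```text
t: 10.42
eef_pos: [0.5534, -0.0473, 0.1075]
ee_rot: [-3.141, -0.0, -1.661]
force: [-3.1, 0.0, 8.0]
width: 0.0519
gripper_force: 24.9
```

>>> servo_tool(
  deltas=[
    [1,0,0,-0.1,0,0,-3],
    [1,0,0,-0.1,0,0,-6],
    [1,0,0,-0.1,0,0,-6],
    [1,0,0,-0.1,0,0,-6],
    [1,0,0,-0.1,0,0,-6],
    [1,0,0,0,0,0,-3],
    [1,0,0,0,0,0,0],
  ],
)

```text
t: 11.0
eef_pos: [0.5541, -0.047, 0.108]
ee_rot: [-3.14, -0.001, -1.133]
force: [-0.9, 0.8, 6.5]
width: 0.0521
gripper_force: 24.9
```

>>> servo_tool(
  deltas=[
    [1,0,0,-0.1,0,0,-3],
    [1,0,0,-0.1,0,0,-6],
    [1,0,0,-0.1,0,0,-6],
    [1,0,0,-0.1,0,0,-6],
    [1,0,0,-0.1,0,0,-6],
    [1,0,0,0,0,0,-3],
    [1,0,0,0,0,0,0],
  ],
)

```text
t: 11.58
eef_pos: [0.554, -0.0466, 0.1085]
ee_rot: [-3.14, -0.001, -0.61]
force: [-1.3, 3.3, 8.0]
width: 0.052
gripper_force: 24.9
```

>>> servo_tool(
  deltas=[
    [1,0,0,-0.1,0,0,-3],
    [1,0,0,-0.1,0,0,-6],
    [1,0,0,-0.2,0,0,-6],
    [1,0,0,-0.1,0,0,-5],
    [1,0,0,0,0,0,0],
  ],
)

```text
t: 12.0
eef_pos: [0.5544, -0.0465, 0.109]
ee_rot: [-3.14, -0.002, -0.259]
force: [-0.3, 3.4, 6.7]
width: 0.0516
gripper_force: 24.9
```

>>> servo_tool(
  deltas=[
    [1,0,0,-0.1,0,0,-5],
    [1,0,0,-0.1,0,0,-5],
    [1,0,0,-0.1,0,0,-5],
    [1,0,0,-0.1,0,0,-5],
    [1,0,0,0,0,0,0],
  ],
)

```text
t: 12.42
eef_pos: [0.5542, -0.046, 0.1094]
ee_rot: [-3.14, -0.002, 0.09]
force: [-2.0, 5.6, 6.1]
width: 0.0517
gripper_force: 24.9
```

>>> servo_tool(
  deltas=[
    [1,0,0,-0.1,0,0,-5],
    [1,0,0,-0.1,0,0,-5],
    [1,0,0,-0.1,0,0,-5],
    [1,0,0,-0.1,0,0,-5],
    [1,0,0,0,0,0,0],
  ],
)

```text
t: 12.83
eef_pos: [0.5537, -0.0466, 0.1095]
ee_rot: [-3.141, -0.001, 0.439]
force: [0.2, 2.3, 5.0]
width: 0.0519
gripper_force: 24.9
```

>>> servo_tool(
  deltas=[
    [1,0,0,0,0,0,-3],
    [1,0,0,0,0,0,-3],
    [1,0,0,0,0,0,-3],
    [1,0,0,0,0,0,0],
  ],
)

```text
t: 13.17
eef_pos: [0.5531, -0.0472, 0.1087]
ee_rot: [-3.141, 0.0, 0.591]
force: [-0.1, -0.0, -0.2]
width: 0.052
gripper_force: 24.9
```

>>> servo_tool(
  deltas=[
    [1,0,0,0,0,0,-3],
    [1,0,0,-0.1,0,0,-3],
    [1,0,0,-0.1,0,0,-3],
    [1,0,0,0,0,0,0],
  ],
)

```text
t: 13.5
eef_pos: [0.5531, -0.0473, 0.1089]
ee_rot: [-3.141, 0.0, 0.747]
force: [0.1, 0.1, -0.3]
width: 0.0521
gripper_force: 24.9
```

>>> servo_tool(
  deltas=[
    [1,0,0,1,0,0,0],
    [1,0,0,1,0,0,0],
    [1,0,0,1,0,0,0],
    [1,0,0,1,0,0,0],
    [1,0,0,0,0,0,0],
    [1,0,0,0,0,0,0],
  ],
)

```text
t: 14.0
eef_pos: [0.5532, -0.0472, 0.105]
ee_rot: [-3.141, 0.0, 0.747]
force: [-0.3, 0.4, -0.8]
width: 0.0516
gripper_force: 24.9
```

>>> servo_tool(
  deltas=[
    [1,0,0,1,0,0,0],
    [1,0,0,0,0,0,0],
    [1,0,0,0,0,0,0],
  ],
)

```text
t: 14.25
eef_pos: [0.5532, -0.0472, 0.1041]
ee_rot: [-3.142, 0.0, 0.747]
force: [1.3, -0.2, -0.3]
width: 0.0517
gripper_force: 24.9
```

>>> servo_tool(
  deltas=[
    [1,0,0,0.8,0,0,0],
    [1,0,0,0,0,0,0],
    [1,0,0,0,0,0,0],
  ],
)

```text
t: 14.5
eef_pos: [0.5534, -0.0472, 0.1035]
ee_rot: [3.141, -0.0, 0.748]
force: [-0.1, -0.1, 0.7]
width: 0.0516
gripper_force: 24.9
```

>>> servo_tool(
  deltas=[
    [1,0,0,0,0,0,3],
    [1,0,0,0.1,0,0,6],
    [1,0,0,0.1,0,0,6],
    [1,0,0,0.1,0,0,6],
    [1,0,0,0.1,0,0,6],
    [1,0,0,0.1,0,0,6],
    [1,0,0,0.2,0,0,6],
    [1,0,0,0.1,0,0,6],
    [1,0,0,0.1,0,0,6],
    [1,0,0,0.1,0,0,6],
    [1,0,0,0.1,0,0,3],
    [1,0,0,0,0,0,0],
  ],
)

```text
t: 15.5
eef_pos: [0.5533, -0.0472, 0.1023]
ee_rot: [-3.142, -0.0, -0.302]
force: [-0.3, 0.2, 0.9]
width: 0.0518
gripper_force: 24.9
```

>>> servo_tool(
  deltas=[
    [1,0,0,0.1,0,0,3],
    [1,0,0,0.1,0,0,6],
    [1,0,0,0.1,0,0,6],
    [1,0,0,0.1,0,0,6],
    [1,0,0,0.1,0,0,6],
    [1,0,0,0.2,0,0,6],
    [1,0,0,0.1,0,0,6],
    [1,0,0,0.1,0,0,6],
    [1,0,0,0.1,0,0,6],
    [1,0,0,0.1,0,0,6],
    [1,0,0,0.1,0,0,3],
    [1,0,0,0,0,0,0],
  ],
)

```text
t: 16.5
eef_pos: [0.5533, -0.0472, 0.1011]
ee_rot: [-3.142, -0.0, -1.347]
force: [-0.2, -0.3, -0.1]
width: 0.0522
gripper_force: 24.9
```

>>> servo_tool(
  deltas=[
    [1,0,0,0.1,0,0,3],
    [1,0,0,0.1,0,0,6],
    [1,0,0,0.1,0,0,6],
    [1,0,0,0.1,0,0,6],
    [1,0,0,0.1,0,0,6],
    [1,0,0,0.2,0,0,6],
    [1,0,0,0.1,0,0,6],
    [1,0,0,0.1,0,0,6],
    [1,0,0,0.1,0,0,6],
    [1,0,0,0.1,0,0,6],
    [1,0,0,0.1,0,0,3],
    [1,0,0,0,0,0,0],
  ],
)

```text
t: 17.5
eef_pos: [0.5534, -0.0472, 0.1]
ee_rot: [-3.141, 0.0, -2.393]
force: [-0.2, 0.3, 1.5]
width: 0.052
gripper_force: 24.9
```

>>> servo_tool(
  deltas=[
    [1,0,0,0.1,0,0,3],
    [1,0,0,0.1,0,0,6],
    [1,0,0,0.1,0,0,6],
    [1,0,0,0.1,0,0,6],
    [1,0,0,0.1,0,0,6],
    [1,0,0,0.2,0,0,6],
    [1,0,0,0.1,0,0,6],
    [1,0,0,0.1,0,0,6],
    [1,0,0,0.1,0,0,6],
    [1,0,0,0.1,0,0,6],
    [1,0,0,0.1,0,0,3],
    [1,0,0,0,0,0,0],
  ],
)

```text
t: 18.5
eef_pos: [0.5534, -0.0471, 0.0988]
ee_rot: [3.141, 0.0, 2.844]
force: [0.6, -0.2, 1.1]
width: 0.0517
gripper_force: 24.9
```

>>> servo_tool(
  deltas=[
    [1,0,0,0.2,0,0,0],
    [1,0,0,0.2,0,0,0],
    [1,0,0,0,0,0,0],
    [1,0,0,0,0,0,0],
  ],
)

```text
t: 18.83
eef_pos: [0.5534, -0.0472, 0.0987]
ee_rot: [3.141, 0.001, 2.846]
force: [-1.8, 0.5, 4.6]
width: 0.0515
gripper_force: 24.9
```

```bash
python3 -c "
from h import *
print(st())"
```

```text
{'t': 18.8333, 'q': [0.2677, 0.2821, -0.4214, 0.0002, -0.8668, -2.1346], 'eef_pos': [0.5534, -0.0472, 0.0987], 'ee_rot': [3.1414, 0.0005, 2.8456], 'force': [-1.8106, 0.4825, 4.5744], 'moment': [0.2228, 0.3209, 0.0721], 'width': 0.0515, 'gripper_force': 24.9225}
```

>>> servo_tool(
  deltas=[
    [1,0,0,-0.5,0,0,0],
    [1,0,0,0,0,0,0],
    [-1,0,0,0,0,0,0],
    [-1,0,0,0,0,0,0],
    [-1,0,0,0,0,0,0],
    [-1,0,0,0,0,0,0],
    [-1,0,0,0,0,0,0],
    [-1,0,0,0,0,0,0],
    [-1,0,0,0,0,0,0],
    [-1,0,0,0,0,0,0],
    [-1,0,0,0,0,0,0],
    [-1,0,0,0,0,0,0],
  ],
)

```text
t: 19.83
eef_pos: [0.5533, -0.0472, 0.0988]
ee_rot: [-3.142, 0.0, 2.842]
force: [0.5, 0.2, -0.2]
width: 0.0876
gripper_force: 0.0
```

>>> servo_tool(
  deltas=[
    [-1,0,0,0,0,0,-4],
    [-1,0,0,0,0,0,-7],
    [-1,0,0,0,0,0,-7],
    [-1,0,0,0,0,0,-7],
    [-1,0,0,0,0,0,-7],
    [-1,0,0,0,0,0,-7],
    [-1,0,0,0,0,0,-7],
    [-1,0,0,0,0,0,-7],
    [-1,0,0,0,0,0,-7],
    [-1,0,0,0,0,0,-7],
    [-1,0,0,0,0,0,-7],
    [-1,0,0,0,0,0,-7],
    [-1,0,0,0,0,0,-7],
    [-1,0,0,0,0,0,-7],
    [-1,0,0,0,0,0,-7],
    [-1,0,0,0,0,0,-7],
    [-1,0,0,0,0,0,-7],
    [-1,0,0,0,0,0,-4],
    [-1,0,0,0,0,0,0],
    [-1,0,0,0,0,0,0],
  ],
)

```text
t: 21.5
eef_pos: [0.5532, -0.0472, 0.0988]
ee_rot: [3.142, -0.0, -1.349]
force: [0.7, -0.3, -0.7]
width: 0.0877
gripper_force: 0.0
```

```bash
python3 - <<'E'
from h import *
print(st())
f=arm.grab_frame("wrist"); save(f,"w3.png")
g=arm.grab_frame("top")
im=np.vstack([f["color"]]);c=cv2.resize(g["color"][214:274,304:384],(640,480),interpolation=cv2.INTER_CUBIC)
cv2.imwrite("pics/z3.png",cv2.cvtColor(cv2.resize(np.hstack([im,c]),(800,300)),cv2.COLOR_RGB2BGR))
E
```

```text
{'t': 21.5, 'q': [0.2676, 0.282, -0.4212, 0.0, -0.8675, -0.0462], 'eef_pos': [0.5532, -0.0472, 0.0988], 'ee_rot': [3.1416, -0.0, -1.3493], 'force': [0.7293, -0.3468, -0.6525], 'moment': [0.0876, -0.0707, 0.017], 'width': 0.0877, 'gripper_force': 0.0}
```

View pics/z3.png

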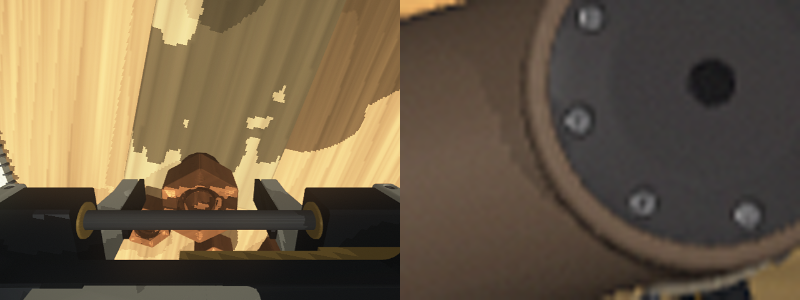

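The wrist view shows the nut sitting level on the screw, around (200,205), with a corner facing the camera, so it lines up with the fingers. I'll regrip.

>>> servo_tool(
  deltas=[
    [1,0,0,0,0,0,0],
    [1,0,0,0,0,0,0],
    [1,0,0,0,0,0,0],
    [1,0,0,0,0,0,0],
    [1,0,0,0,0,0,0],
    [1,0,0,0,0,0,0],
    [1,0,0,0,0,0,0],
    [1,0,0,0,0,0,0],
    [1,0,0,0,0,0,0],
    [1,0,0,0,0,0,0],
  ],
)

```text
t: 22.43
eef_pos: [0.5532, -0.0472, 0.0988]
ee_rot: [3.142, 0.0, -1.347]
force: [0.2, -0.4, 0.8]
width: 0.052
gripper_force: 24.9
```

>>> servo_tool(
  deltas=[
    [1,0,0,0.1,0,0,3],
    [1,0,0,0.1,0,0,6],
    [1,0,0,0.1,0,0,6],
    [1,0,0,0.1,0,0,6],
    [1,0,0,0.1,0,0,6],
    [1,0,0,0.2,0,0,6],
    [1,0,0,0.1,0,0,6],
    [1,0,0,0.1,0,0,6],
    [1,0,0,0.1,0,0,6],
    [1,0,0,0.1,0,0,6],
    [1,0,0,0.1,0,0,3],
    [1,0,0,0,0,0,0],
  ],
)

```text
t: 23.43
eef_pos: [0.5533, -0.0472, 0.0976]
ee_rot: [-3.141, 0.0, -2.396]
force: [-0.0, 0.7, 0.5]
width: 0.0524
gripper_force: 24.9
```

>>> servo_tool(
  deltas=[
    [1,0,0,0.1,0,0,3],
    [1,0,0,0.1,0,0,6],
    [1,0,0,0.1,0,0,6],
    [1,0,0,0.1,0,0,6],
    [1,0,0,0.1,0,0,6],
    [1,0,0,0.2,0,0,6],
    [1,0,0,0.1,0,0,6],
    [1,0,0,0.1,0,0,6],
    [1,0,0,0.1,0,0,6],
    [1,0,0,0.1,0,0,6],
    [1,0,0,0.1,0,0,3],
    [1,0,0,0,0,0,0],
  ],
)

```text
t: 24.43
eef_pos: [0.5534, -0.0472, 0.0964]
ee_rot: [3.142, 0.0, 2.842]
force: [1.0, -0.3, 0.1]
width: 0.0517
gripper_force: 24.9
```

>>> servo_tool(
  deltas=[
    [1,0,0,0.1,0,0,4],
    [1,0,0,0.1,0,0,6],
    [1,0,0,0.1,0,0,4],
    [1,0,0,0,0,0,0],
    [1,0,0,0,0,0,0],
    [1,0,0,0,0,0,0],
  ],
)

```text
t: 24.93
eef_pos: [0.5533, -0.0472, 0.0962]
ee_rot: [3.141, 0.0, 2.602]
force: [0.8, -0.8, 0.9]
width: 0.0517
gripper_force: 24.9
```

```bash
python3 -c "
from h import *
print(st()); print(arm.job_done())"
```

```text
{'t': 24.9333, 'q': [0.2676, 0.2852, -0.424, 0.0001, -0.8613, -2.3784], 'eef_pos': [0.5533, -0.0472, 0.0962], 'ee_rot': [3.1415, 0.0002, 2.6017], 'force': [0.8299, -0.7781, 0.9113], 'moment': [-0.0565, -0.3358, 0.0213], 'width': 0.0517, 'gripper_force': 24.9454}
the job is handed in; nothing more can be done
None
```

I set the nut on the bare screw, turned it back until it dropped, then forward one full turn (with one regrip); its underside ended near 91 mm, and I handed the job in at 24.9 s with the gripper still holding the nut.

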